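# Third hand at the joiner's vise: take out the finished rail and hold it on the sprung stop

### The arm

A 7-joint arm with a two-finger parallel gripper is mounted at the origin on the work surface. World frame = base frame: x ahead of the robot, y to its left, z up, the work surface at z = 0. Lengths are in m, angles in rad, forces in N, time in s.
With the tool pointing down it reaches from about 0.35 to 0.775 m from the base axis. Payload 3.1 kg.
Tool frame: the origin (TCP) lies between the finger pads; the fingertips stand 17 mm ahead of it and the grasp point (between the pads) lies 2 mm behind it; z points along the fingers, y is the line along which they close (so a half turn about z gives the same grasp; the last joint's range is limited). The gripper opens to 85 mm and grips with 20 to 120 N. Pads are 22 mm wide; open, the fingers measure 114 mm over their backs; the gripper's body (76 mm by 85 mm) begins 54 mm behind the grasp point. The pads swing forward as they close: fully open they stand 13 mm farther back than shut.
Start: joints at [1.073, 0.311, 0.014, 1.512, -0.004, 1.319, -0.027], TCP at [0.242, -0.494, 0.248] pointing down, gripper open.
Joint ranges: [-2.7, 2.7], [-0.3, 1.91], [-1.27, 1.3], [0.12, 2.57], [-1.44, 4.58], [0.2, 2.03], [-3.05, 3.05]. Speed limits (rad/s): [2.79, 2.79, 3.14, 3.14, 3.14, 3.14, 3.14].

### API

Orientations are given as a unit quaternion [x, y, z, w].
In Python, from bench import env gives the robot as it stands.
- The arm moves only by the shell command python3 -m inch 'ROWS' [FORCE]. ROWS is JSON, a list of rows, each a list of 5 numbers: the finger opening in cm, from 0 to 8.54, then the shift along the tool's x, y, z in cm, then the turn about the tool's z in rad. In form: [[claw, dx, dy, dz, spin], ...]. A call has 1 to 20 rows; each row shifts and turns the commanded pose from where the row before left it, along the tool's axes as they then stand; what a row does not reach is not made up. A row lasts 1/8 s, in which the tool goes at most 62.5 mm and 10.7 degrees, less where a joint would pass 70% of its speed; a pose out of reach is approached as far as the arm can. A call is refused whole if a number of a shift passes 6.25 or a number of a turn 0.188, either way. A call with a gripper value outside its range is refused whole. The fingers move at their own pace and stop on an object; FORCE is the grip in N (left out, the last holds). Time passes only in rows, so rows that do not move let the fingers close. It gives the time, the measured TCP pose, the force, the opening and the grip force at its end, in the units of the state.
- env.state(): the state, without advancing time (a new reading comes with each control period).
- env.get_image(name): name is "side" or "top" or "wrist"; returns a dict with "img" (420x560x3 uint8, blue, green, red), "intrinsics" (3x3 intrinsics, pixels), "R" (3x3) and "t" (3): a world point X has camera coordinates R X + t; the wrist camera has in their place "hand_eye" (4x4, takes a point from camera to tool coordinates, whose origin is the TCP and whose axes are the flange's). Camera axes: x right, y down, z forward; pixel columns grow to the right and rows downward; lengths in m; the calibration is good to about 2 mm. A picture is of the moment at which its call begins: read the wrist's pose just before it. There is no depth.
- env.close_job(): hands the job in; it is judged then, once.
The state is a dict: "time_s": time; "joints": joint angles; "joint_velocities": joint speeds; "effort": joint torques, N m; "tcp_pos": TCP position; "ee_rot": TCP orientation; "contact_force": force on the tool from outside, world axes, zero at the start; "torque": the same for the moment, N m; "grip_width": finger opening in m; "gripper_force": force on a finger pad.
Only numpy, scipy, OpenCV 4.12 (cv2) and the standard library are available. Lean on these libraries where they do the work, as an engineer would, in place of code of your own. Each camera call takes 0.05 s, during which the arm holds its last target. There are 200 camera calls.

### The job

Slide the bench vise's jaw fully open, lift the finished wooden rail out, and bring it to the assembly jig: foot down, just above or lightly touching the jig's bed, lengthwise along the bed, one end (either one) flat on the middle of the sprung stop plate. Push it gently and steadily against the stop with about 10 N, which moves the plate back half its travel, and finish like that, still gripping and pushing so that someone can screw it down. Leave the vise open and the other things on the bench where they are.

Things in the scene. Friction and masses are not known exactly. Their poses are not given: they have to be found in the camera images.
- vise: Bench vise, fixed. Origin on the bench (z=0) under the middle of the shut gap; x runs across the gap to the fixed jaw, y along the jaws. Steel base plate 200x200 mm (x -145 to 55), top 20 mm above the bench. Fixed dark wooden jaw: x 18.5 to 54.5, 184 long, top 63 mm above the bench.
- jaw (a joint): Opening (m) of the vise's sliding jaw: 0 shut on the rail, 0.060 fully open; slides along the vise's -x with about 5 N friction, stays where left. Dark wood, 60 thick, 184 long, 43 to 67 mm above the bench; face 18.5 mm from the vise's origin when shut. Less than 22 mm open, it covers the rail's foot and the rail cannot be lifted.
- jaw_handle (a point): Upright round wooden handle on top of the sliding jaw: 20 mm diameter, free from 67 to 123 mm above the bench; this point is on its axis 99 mm above the bench and moves with the jaw. Axes as the vise's. Shut, it lies 62 mm from the vise's origin along -x.
- rail_mid (a point): Beech rail, L section, two drilled holes, about 0.28 kg. Point: centre of its stem, 45 mm above its underside. Stem 36 thick (own x), 110 long (y), 90 mm tall (z up); foot along the bottom of the -x side, 20 out, 20 tall. At first on the vise's base between the jaws (underside 20, top 110 above the bench), length along them; the top 43 mm are clear of the jaws: grip there, across the 36.
- jig: Assembly jig, fixed: plywood bed 260x150 mm (x -100 to 160), top 12 mm above the bench; sprung stop plate at the +x end, with a fixed wooden post behind it 100 tall, 130 wide. Origin on the bench (z=0), on the bed's middle line, 55 mm before the stop plate at rest. x points along the bed to the stop, the push direction; y across.
- stop (a joint): How far the stop plate is pushed back (m) along the jig's +x: 0 at rest, 0.025 hard against its end. Springs of 800 N/m, no preload, press back: 0.0125 (half its travel) means 10 N.
- stop_face (a point): Middle of the front face of the upright aluminium stop plate; moves with it. Face 90 wide, 84 mm tall (14 to 98 mm above the bench), this point 57 mm above the bench. Axes as the jig's.
- glue: Bystander: white plastic glue bottle, upright, 52 mm across, 140 tall; origin at the underside.
- mallet: Bystander: wooden joiner's mallet lying down, about 270 mm long, head 75 x 110 x 55; origin at the underside.
- square: Bystander: try square lying flat, dark wooden stock 120 mm, steel blade 160 mm; origin at the underside.
- chisel: Bystander: wood-handled tool with a steel shank, 230 mm long, lying down; origin at the underside.
- offcut: Bystander: beech offcut 130 x 36 x 22 mm lying flat; origin at the underside.
- gauge: Bystander: wooden marking gauge lying down, beam 200 mm, head 60 x 60 mm; origin at the underside.
- mug: Bystander: white mug, 80 mm across, 92 tall; origin at the underside.
There are look-alikes about, which are no part of the job. There is more than one size of the part that bears rail_mid; the job needs the smallest.

How it is judged:
On the way, in this order (a step that is already met when the one before it is completed fails the run):
1. the vise jaw is slid fully open (at least 45 of 60 mm) (value of joint jaw above 0.045 m), for 0.2 s.
2. the rail is gripped and lifted clear out of the vise (z of rail_mid in the frame of vise above 0.11 m and contact force between the fingers and rail above 1 N and contact force between rail and vise below 0.1 N), for 0.2 s.
At the end, for the whole second after the job is handed in: The gripper holds the rail at rest, pressing the stop with 6-14 N: within 0.12 rad of the push direction and of upright (foot down), within 12 mm of the jig's middle line, underside at most 15 mm above the bed; jaw open 45 mm or more; no bystander moved 30 mm (contact force between rail and stop between 6 and 14 N and contact force between the fingers and rail above 2 N and y of rail_mid in the frame of jig between -0.012 and 0.012 m and z of rail_mid in the frame of jig between 0.053 and 0.072 m and angle between the y axis of rail_mid and the x axis of jig, either way round below 0.12 rad and angle between rail_mid's own z axis and vertical below 0.12 rad and linear speed of rail below 0.02 m/s and value of joint jaw above 0.045 m and distance of each of glue, mallet, square, chisel, offcut, gauge, mug from where it was at the start of the episode below 0.03 m); the arm keeps its last pose, push and grip.
It fails at once if the rail is rammed against the stop (over 25 N) (contact force between rail and stop above 25 N).
It fails at once if a bystander is knocked over or pushed 30 mm (distance of any of glue, mallet, square, chisel, offcut, gauge, mug from where it was at the start of the episode above 0.03 m).
It also fails if it takes over 61 s, if anything falls off the work surface, if the arm or the gripper's body presses on something with over 40 N, if the wrist force passes 120 N, or if a joint passes its speed limit or range.

## Working session

There is one attempt and no reset: what is moved stays moved. The work goes in short steps, Python scripts to look and compute and a shell command to move; the robot and the scene stay as the last step left them, time stands still between calls to the robot, and variables do not carry over. Pictures are saved under pics/ and viewed, at most 10 in all, crops included, and the job is handed in when it is done.

```bash
mkdir -p pics
python3 - <<'E'
from bench import env
import cv2
s=env.state();print({k:s[k] for k in('time_s','tcp_pos','ee_rot','grip_width','contact_force')})
for n in('top','side'):
    d=env.get_image(n);cv2.imwrite(f'pics/{n}0.png',cv2.resize(d['img'],(800,600),interpolation=cv2.INTER_CUBIC));print(n,d['intrinsics'],d['R'],d['t'])
E
```

```text
{'time_s': 0.0, 'tcp_pos': array([ 0.24178354, -0.49323283,  0.24723705]), 'ee_rot': array([ 9.74137390e-01,  2.25953502e-01, -3.16561625e-04, -1.12293429e-03]), 'grip_width': 0.0855702627181092, 'contact_force': array([-0.12843679, -0.13194724,  0.2444081 ])}
top [[471.97123052   0.         274.90834471]
 [  0.         471.97123052 207.91996253]
 [  0.           0.           1.        ]] [[ 1.90639325e-02 -9.99818148e-01  4.88030608e-04]
 [-9.97725255e-01 -1.90555894e-02 -6.46621929e-02]
 [ 6.46597337e-02  7.45795221e-04 -9.97907091e-01]] [-0.00294297  0.46511992  1.32761398]
side [[461.70718351   0.         273.64015125]
 [  0.         461.70718351 211.661302  ]
 [  0.           0.           1.        ]] [[-0.92809163 -0.37221736  0.01000799]
 [-0.24176786  0.58195022 -0.77645492]
 [ 0.28318585 -0.72304092 -0.63009332]] [0.43184001 0.1751729  1.47910361]
```

View pics/top0.png

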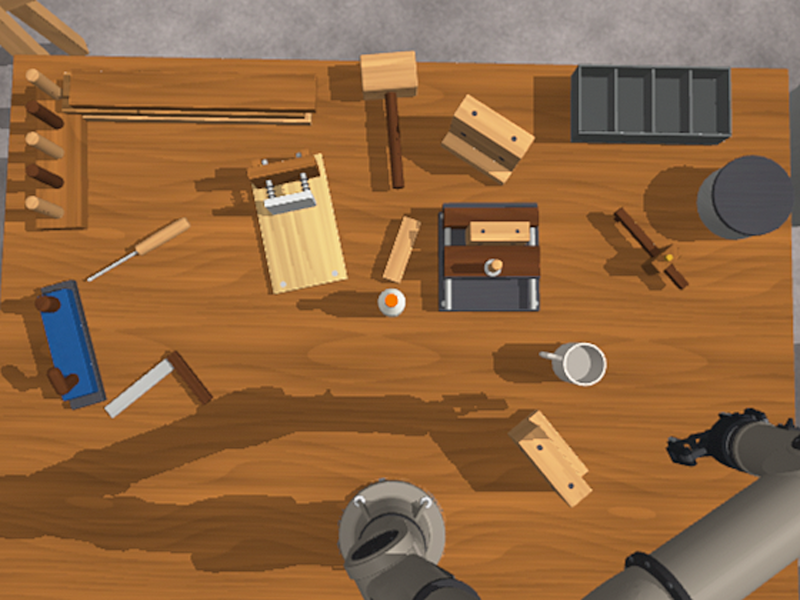

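View pics/side0.png

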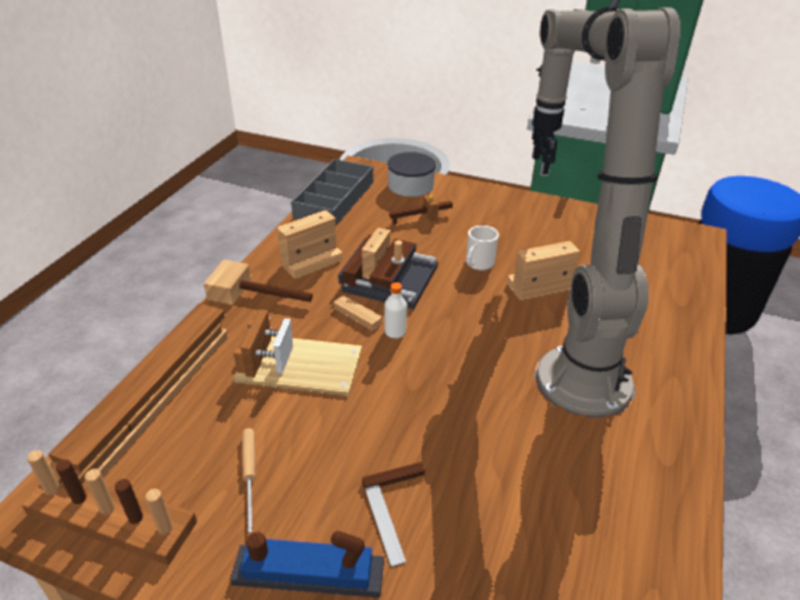

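The top view shows the vise at about (490,257), its rail at (500,231) and its handle at (494,266). The jig is at (300,225), with the stop plate at (289,200). I'll enlarge that region.

```bash
cat > h.py <<'E'
from bench import env
import cv2,numpy as np
from scipy.spatial.transform import Rotation as Ro
def world(d,u,v,z):
    r=d['R'].T@np.linalg.solve(d['intrinsics'],[u,v,1.]);c=-d['R'].T@d['t'];return c+r*(z-c[2])/r[2]
E
python3 - <<'E'
from h import *
d=env.get_image('top');c=d['img'][98:233,170:385]
cv2.imwrite('pics/crop1.png',cv2.resize(c,None,fx=3.7,fy=3.7,interpolation=cv2.INTER_CUBIC))
E
```

```text
(no output)
```

View pics/crop1.png

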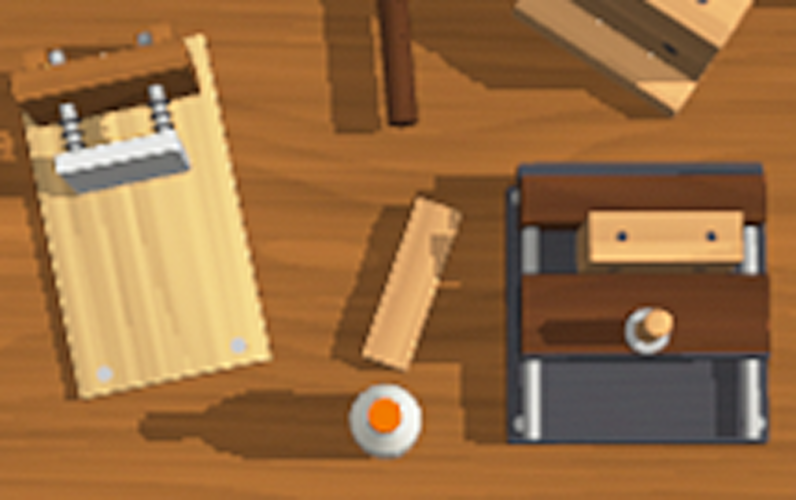

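Run:
```python
from h import *
d=env.get_image('top')
def P(n,z,*pts):
    for (u,v) in pts:print(n,world(d,170-.5+(u+.5)/3.7,98-.5+(v+.5)/3.7,z).round(4))
P('rail',.11,(589,210),(744,210),(744,265),(588,264));P('htop',.123,(658,322));P('hbot',.067,(648,332))
P('base',.02,(519,164),(763,163),(768,440),(507,442));P('jawedge',.067,(523,275),(768,275))
P('bed',.012,(83,398),(271,357),(205,33));P('stoptop',.098,(66,178),(187,150));P('stopbot',.014,(78,193),(190,167))
P('glue',.14,(384,413));P('offcut',.022,(415,196),(461,210),(405,370),(362,356))
s=env.state();print(s['time_s'],s['tcp_pos'],Ro.from_quat(s['ee_rot']).as_matrix().round(3))
```

```text
rail [ 0.6045 -0.135   0.11  ]
rail [ 0.6066 -0.2465  0.11  ]
rail [ 0.5667 -0.2467  0.11  ]
rail [ 0.5653 -0.1347  0.11  ]
htop [ 0.5229 -0.1834  0.123 ]
hbot [ 0.5219 -0.1846  0.067 ]
base [ 0.6557 -0.0906  0.02  ]
base [ 0.6601 -0.2792  0.02  ]
base [ 0.4458 -0.2841  0.02  ]
base [ 0.4405 -0.0844  0.02  ]
jawedge [ 0.5626 -0.0914  0.067 ]
jawedge [ 0.5661 -0.2733  0.067 ]
bed [0.4685 0.2423 0.012 ]
bed [0.503  0.0982 0.012 ]
bed [0.7562 0.1557 0.012 ]
stoptop [0.6229 0.2444 0.098 ]
stoptop [0.6452 0.1569 0.098 ]
stopbot [0.6277 0.2507 0.014 ]
stopbot [0.6497 0.1644 0.014 ]
glue [0.4535 0.0096 0.14  ]
offcut [ 0.6288 -0.0106  0.022 ]
offcut [ 0.6186 -0.0462  0.022 ]
offcut [ 0.4941 -0.0054  0.022 ]
offcut [0.5042 0.0278 0.022 ]
0.2 [ 0.24190567 -0.49349647  0.2476333 ] [[ 0.898  0.44  -0.001]
 [ 0.44  -0.898  0.001]
 [-0.    -0.001 -1.   ]]
```

```bash
python3 -m inch '[[8.5,0,0,0,0.146],[8.5,0,0,0,0.146],[8.5,0,0,0,0.146],[8.5,2.86,-3.05,0,0],[8.5,2.86,-3.05,0,0],[8.5,2.86,-3.05,0,0],[8.5,2.86,-3.05,0,0],[8.5,2.86,-3.05,0,0],[8.5,2.86,-3.05,0,0],[8.5,2.86,-3.05,0,0],[8.5,2.86,-3.05,0,0],[8.5,2.86,-3.05,0,0],[8.5,2.86,-3.05,0,0],[8.5,0,0,0,0],[8.5,0,0,0,0]]' 40
python3 - <<'E'
from h import *
s=env.state();d=env.get_image('wrist');cv2.imwrite('pics/w1.png',d['img']);print(s['tcp_pos'],Ro.from_quat(s['ee_rot']).as_matrix().round(3));print(d['hand_eye'].round(4))
E
```

```text
time_s: 2.08
tcp_pos: [0.5221, -0.1844, 0.2479]
ee_rot: [1.0, 0.009, -0.001, 0.0]
contact_force: [1.3, -0.1, 0.4]
grip_width: 0.085
gripper_force: 0.0
[ 0.52213049 -0.18439758  0.24792482] [[ 1.     0.018 -0.001]
 [ 0.018 -1.    -0.001]
 [-0.001  0.001 -1.   ]]
[[-0.000e+00 -9.557e-01 -2.945e-01  7.540e-02]
 [ 1.000e+00 -3.000e-04  1.100e-03  5.000e-04]
 [-1.200e-03 -2.945e-01  9.557e-01 -1.257e-01]
 [ 0.000e+00  0.000e+00  0.000e+00  1.000e+00]]
```

View pics/w1.png

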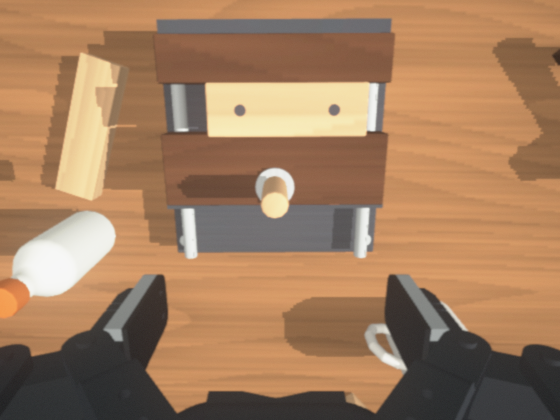

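The wrist view shows the handle top at (275,204), midway between the fingers, and the rail top with corners (207,83), (370,82), (368,136) and (207,136).

```bash
cat >> h.py <<'E'
def wpt(s,d,u,v,z):
    H=d['hand_eye'];R=Ro.from_quat(s['ee_rot']).as_matrix()
    r=R@H[:3,:3]@np.linalg.solve(d['intrinsics'],[u,v,1.]);c=R@H[:3,3]+s['tcp_pos'];return c+r*(z-c[2])/r[2]
E
python3 - <<'E'
from h import *
s=env.state();d=env.get_image('wrist')
for u,v,z in[(275,204,.123),(275,187,.067),(207,83,.11),(370,82,.11),(368,136,.11),(207,136,.11),(163,134,.067),(386,132,.067)]:print(wpt(s,d,u,v,z).round(4))
E
```

```text
[ 0.523  -0.1855  0.123 ]
[ 0.5212 -0.1855  0.067 ]
[ 0.6023 -0.1391  0.11  ]
[ 0.6047 -0.2474  0.11  ]
[ 0.5692 -0.2492  0.11  ]
[ 0.5675 -0.1377  0.11  ]
[ 0.5636 -0.0948  0.067 ]
[ 0.568 -0.274  0.067]
```

```bash
python3 -m inch '[[8.5,0,0.1,2.1,0],[8.5,0,0,2.1,0],[8.5,0,0,2.1,0],[8.5,0,0,2.1,0],[8.5,0,0,2.1,0],[8.5,0,0,2.1,0],[8.5,0,0,2.1,0],[8.5,0,0,0,0],[1,0,0,0,0],[1,0,0,0,0],[1,0,0,0,0],[1,0,0,0,0],[1,0,0,0,0],[1,0,0,0,0],[1,0,0,0,0],[1,0,0,0,0]]' 40
```

```text
time_s: 4.18
tcp_pos: [0.523, -0.1834, 0.1021]
ee_rot: [1.0, 0.009, 0.0, -0.001]
contact_force: [-1.6, 3.1, 5.6]
grip_width: 0.0188
gripper_force: 39.8
```

```bash
python3 -m inch '[[1,-0.6,0,0,0],[1,-0.6,0,0,0],[1,-0.6,0,0,0],[1,-0.6,0,0,0],[1,-0.6,0,0,0],[1,-0.6,0,0,0],[1,-0.6,0,0,0],[1,-0.6,0,0,0],[1,-0.6,0,0,0],[1,-0.4,0,0,0],[1,0,0,0,0],[1,0,0,0,0],[1,0,0,0,0],[1,0,0,0,0]]'
```

```text
time_s: 5.92
tcp_pos: [0.467, -0.1846, 0.1021]
ee_rot: [1.0, 0.01, 0.002, -0.0]
contact_force: [3.7, 3.7, 3.3]
grip_width: 0.0189
gripper_force: 39.6
```

```bash
python3 -m inch '[[8.5,0,0,0,0],[8.5,0,0,0,0],[8.5,0,0,0,0],[8.5,0,0,0,0],[8.5,0,0,0,0],[8.5,0,0,-2,0],[8.5,0,0,-2.5,0],[8.5,0,0,-2.5,0],[8.5,0,0,-2.5,0],[8.5,0,0,-2.5,0],[8.5,2.4,0.2,0,0],[8.5,2.4,0.2,0,0],[8.5,2.4,0.2,0,0],[8.5,2.4,0.2,0,0],[8.5,2.3,0.26,0,0],[8.5,0,0,0,0]]'
python3 -m inch '[[8.5,0,0,0,-0.175],[8.5,0,0,0,-0.175],[8.5,0,0,0,-0.175],[8.5,0,0,0,-0.175],[8.5,0,0,0,-0.175],[8.5,0,0,0,-0.175],[8.5,0,0,0,-0.175],[8.5,0,0,0,-0.175],[8.5,0,0,0,-0.175],[8.5,0,0,0,0],[8.5,0,0,0,0]]'
python3 - <<'E'
from h import *
s=env.state();d=env.get_image('wrist');t=env.get_image('top')['img'][130:240,290:400]
cv2.imwrite('pics/w2.png',np.hstack([cv2.resize(d['img'],(460,345)),cv2.resize(t,(330,345))]));print(s['time_s'],s['tcp_pos'],Ro.from_quat(s['ee_rot']).as_matrix().round(3),s['contact_force'])
E
```

```text
time_s: 7.92
tcp_pos: [0.5847, -0.1938, 0.2205]
ee_rot: [1.0, 0.009, -0.0, -0.0]
contact_force: [-0.3, -0.4, 0.3]
grip_width: 0.0852
gripper_force: 0.0
time_s: 9.3
tcp_pos: [0.5833, -0.1945, 0.2214]
ee_rot: [0.7, 0.714, -0.0, -0.0]
contact_force: [-0.9, 0.8, 0.6]
grip_width: 0.0849
gripper_force: 0.0
9.3 [ 0.58329736 -0.19446781  0.22135493] [[-0.019  1.    -0.   ]
 [ 1.     0.019 -0.   ]
 [-0.    -0.001 -1.   ]] [-0.88740018  0.75823167  0.62138581]
```

View pics/w2.png

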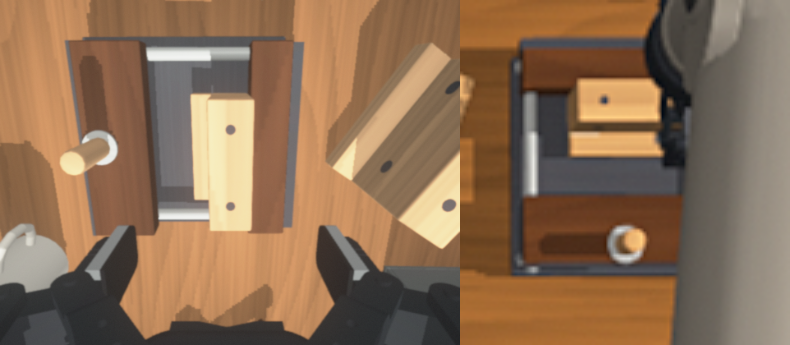

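The jaw is open (handle at (75,160)), and the rail stands free between the jaws with its top centred at (231,163). Next I descend and grip.

```bash
python3 -m inch '[[8.5,0.1,0.25,1.85,0],[8.5,0,0,1.85,0],[8.5,0,0,1.85,0],[8.5,0,0,1.85,0],[8.5,0,0,1.85,0],[8.5,0,0,1.85,0],[8.5,0,0,1.8,0],[8.5,0,0,0,0],[3,0,0,0,0],[3,0,0,0,0],[3,0,0,0,0],[3,0,0,0,0],[3,0,0,0,0],[3,0,0,0,0],[3,0,0,0,0]]' 70
```

```text
time_s: 11.28
tcp_pos: [0.5869, -0.1934, 0.0934]
ee_rot: [0.699, 0.715, 0.0, 0.001]
contact_force: [-1.1, -0.6, 5.4]
grip_width: 0.0351
gripper_force: 71.0
```

```bash
python3 -m inch '[[3,0,0,-0.8,0],[3,0,0,-1.3,0],[3,0,0,-1.5,0],[3,0,0,-1.5,0],[3,0,0,-1.5,0],[3,0,0,-1.5,0],[3,0,0,-1.5,0],[3,0,0,-1.5,0],[3,0,0,-1.2,0],[3,0,0,-0.6,0],[3,0,0,0,0],[3,0,0,0,0]]'
python3 -m inch '[[3,1,-0.1,0,0],[3,2,-0.3,0,0],[3,3,-0.4,0,0],[3,3.5,-0.4,0,0],[3,3.5,-0.4,0,0],[3,3.5,-0.4,0,0],[3,3.5,-0.4,0,0],[3,3.5,-0.4,0,0],[3,3.5,-0.4,0,0],[3,3.5,-0.4,0,0],[3,3.5,-0.4,0,0],[3,2.5,-0.1,0,0],[3,0.65,0,0,0],[3,0,0,0,0]]'
python3 -m inch '[[3,0,0,0,0.08],[3,0,0,0,0.15],[3,0,0,0,0.15],[3,0,0,0,0.15],[3,0,0,0,0.15],[3,0,0,0,0.15],[3,0,0,0,0.15],[3,0,0,0,0.15],[3,0,0,0,0.145],[3,0,0,0,0.08],[3,0,0,0,0],[3,0,0,0,0]]'
python3 - <<'E'
from h import *
s=env.state();d=env.get_image('wrist');t=env.get_image('top')['img'][90:215,160:260]
cv2.imwrite('pics/w3.png',np.hstack([cv2.resize(d['img'],(460,345)),cv2.resize(t,(276,345))]));print(s['time_s'],s['tcp_pos'],Ro.from_quat(s['ee_rot']).as_matrix().round(3),s['contact_force'])
E
```

```text
time_s: 12.78
tcp_pos: [0.5859, -0.1932, 0.2205]
ee_rot: [0.699, 0.715, -0.0, -0.001]
contact_force: [0.0, 0.1, -4.2]
grip_width: 0.0351
gripper_force: 70.1
time_s: 14.52
tcp_pos: [0.5366, 0.1775, 0.2212]
ee_rot: [0.699, 0.715, -0.0, 0.0]
contact_force: [-0.3, -0.9, -2.8]
grip_width: 0.035
gripper_force: 70.1
time_s: 16.02
tcp_pos: [0.5372, 0.1762, 0.2212]
ee_rot: [0.993, 0.118, -0.0, 0.0]
contact_force: [0.5, -0.1, -4.5]
grip_width: 0.0352
gripper_force: 70.2
16.025 [0.53724459 0.17621835 0.22122364] [[ 0.972  0.235 -0.   ]
 [ 0.235 -0.972 -0.001]
 [-0.     0.001 -1.   ]] [ 0.51167694 -0.08517457 -4.48293534]
```

View pics/w3.png

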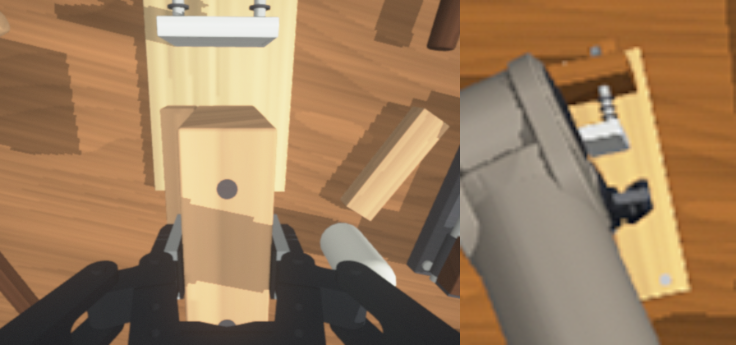

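The stop's face is square to the rail in the picture: plate corners (157,42) and (278,42), bed edges x=155 and 284 at row 188. The midline is slightly left of the rail, so I'll compute the offset.

Run:
```python
from h import *
s=env.state();d=env.get_image('wrist');k=560/460
cv2.imwrite('pics/w4.png',cv2.resize(d['img'][:240,150:390],None,fx=2.5,fy=2.5,interpolation=cv2.INTER_CUBIC))
R=Ro.from_quat(s['ee_rot']).as_matrix()
for u,v,z in[(157,40,.098),(278,40,.098),(155,188,.012),(284,188,.012),(147,2,.012),(297,2,.012),(180,128,.221+.0),(275,128,.221)]:
    w=wpt(s,d,u*k,v*k,z); print(w.round(4),(R.T@(w-s['tcp_pos'])).round(4))
```

```text
[0.6231 0.25   0.098 ] [ 0.1008 -0.051   0.1232]
[0.6444 0.1624 0.098 ] [0.1008 0.0392 0.1232]
[0.471  0.2446 0.012 ] [-0.0483 -0.0816  0.2092]
[0.5059 0.1    0.012 ] [-0.0484  0.0672  0.2093]
[0.6589 0.2846 0.012 ] [ 0.1437 -0.0763  0.2092]
[0.6932 0.1432 0.012 ] [0.1438 0.0693 0.2092]
[0.5862 0.2075 0.221 ] [ 0.0549 -0.0183  0.0002]
[0.5954 0.1697 0.221 ] [0.0549 0.0205 0.0002]
```

View pics/w4.png

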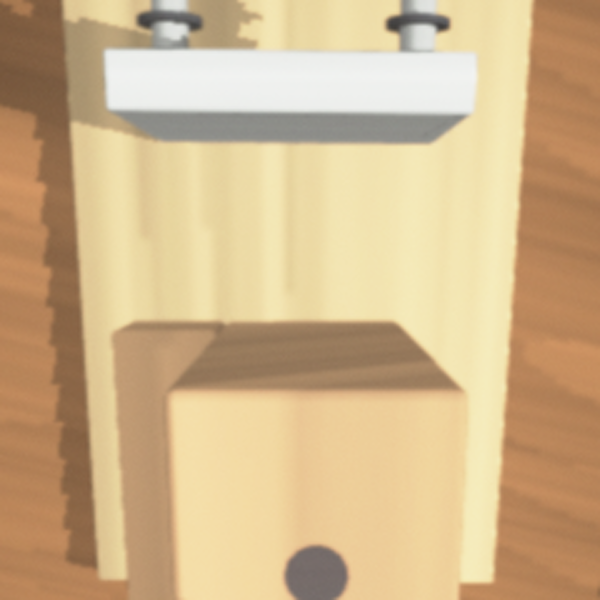

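```bash
python3 -m inch '[[3,0,-0.3,0,0],[3,0,-0.25,0.8,0],[3,0,0,1.6,0],[3,0,0,1.6,0],[3,0,0,1.6,0],[3,0,0,1.6,0],[3,0,0,1.6,0],[3,0,0,1.6,0],[3,0,0,1.3,0],[3,0,0,0.9,0],[3,0,0,0.5,0],[3,0,0,0,0],[3,0,0,0,0]]'
python3 - <<'E'
from h import *
s=env.state();d=env.get_image('wrist');e=env.get_image('side')['img'][190:290,150:270]
cv2.imwrite('pics/w5.png',np.hstack([cv2.resize(d['img'],(460,345)),cv2.resize(e,(340,345))]));print(s['time_s'],s['tcp_pos'],Ro.from_quat(s['ee_rot']).as_matrix().round(3),s['contact_force'])
E
```

```text
time_s: 17.8
tcp_pos: [0.5363, 0.1828, 0.0909]
ee_rot: [0.993, 0.119, 0.001, -0.0]
contact_force: [-0.8, -0.2, -2.9]
grip_width: 0.0351
gripper_force: 70.2
17.8 [0.53630816 0.1828465  0.09087229] [[ 0.972  0.236  0.001]
 [ 0.236 -0.972  0.   ]
 [ 0.001 -0.    -1.   ]] [-0.77944205 -0.20587388 -2.92986431]
```

View pics/w5.png

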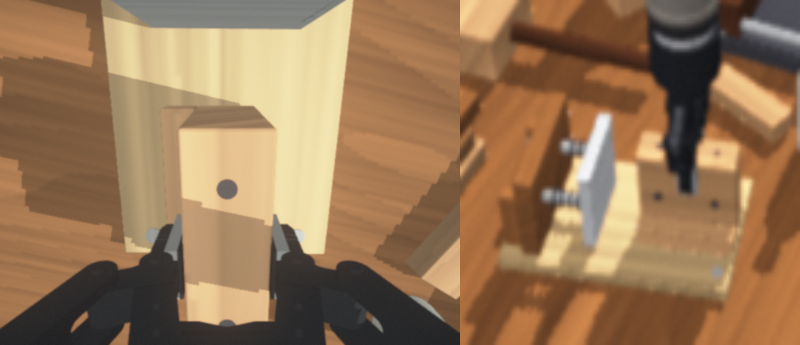

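The rail is centred on the plate (bottom edge (152,25) to (302,28), rail centre at 227) and sits just above the bed. Next comes the approach.

```bash
python3 -m inch '[[3,0.4,0,0,0],[3,0.5,0,0,0],[3,0.5,0,0,0],[3,0.5,0,0,0],[3,0.5,0,0,0],[3,0.5,0,0,0],[3,0.4,0,0,0],[3,0.3,0,0,0],[3,0.2,0,0,0],[3,0.2,0,0,0],[3,0,0,0,0],[3,0,0,0,0]]'
python3 -m inch '[[3,0.1,0,0,0],[3,0.1,0,0,0],[3,0.1,0,0,0],[3,0.1,0,0,0],[3,0.1,0,0,0],[3,0,0,0,0],[3,0,0,0,0],[3,0,0,0,0],[3,0,0,0,0]]'
```

```text
time_s: 19.4
tcp_pos: [0.5745, 0.192, 0.0902]
ee_rot: [0.993, 0.119, -0.0, 0.0]
contact_force: [-0.2, -0.3, -2.9]
grip_width: 0.0351
gripper_force: 70.2
time_s: 20.52
tcp_pos: [0.5795, 0.1932, 0.0902]
ee_rot: [0.993, 0.119, -0.0, 0.0]
contact_force: [0.1, 0.4, -3.0]
grip_width: 0.0354
gripper_force: 70.2
```

```bash
python3 -m inch '[[3,0.1,0,0,0],[3,0.1,0,0,0],[3,0.1,0,0,0],[3,0.1,0,0,0],[3,0.1,0,0,0],[3,0,0,0,0],[3,0,0,0,0],[3,0,0,0,0],[3,0,0,0,0]]'
python3 -m inch '[[3,0.1,0,0,0],[3,0.1,0,0,0],[3,0.1,0,0,0],[3,0.1,0,0,0],[3,0.1,0,0,0],[3,0,0,0,0],[3,0,0,0,0],[3,0,0,0,0],[3,0,0,0,0]]'
```

```text
time_s: 21.65
tcp_pos: [0.5841, 0.1943, 0.0901]
ee_rot: [0.993, 0.119, -0.0, 0.0]
contact_force: [-3.7, -1.2, -2.2]
grip_width: 0.0352
gripper_force: 70.4
time_s: 22.78
tcp_pos: [0.5881, 0.1952, 0.0902]
ee_rot: [0.993, 0.119, -0.001, 0.0]
contact_force: [-6.1, -1.7, -0.2]
grip_width: 0.0351
gripper_force: 70.6
```

```bash
python3 -m inch '[[3,0.1,0,0,0],[3,0.1,0,0,0],[3,0.1,0,0,0],[3,0.1,0,0,0],[3,0.1,0,0,0],[3,0.1,0,0,0],[3,0,0,0,0],[3,0,0,0,0],[3,0,0,0,0],[3,0,0,0,0],[3,0,0,0,0],[3,0,0,0,0],[3,0,0,0,0],[3,0,0,0,0]]'
python3 - <<'E'
from h import *
s=env.state();d=env.get_image('wrist');e=env.get_image('side')['img'][190:290,150:270]
cv2.imwrite('pics/w6.png',np.hstack([cv2.resize(d['img'],(460,345)),cv2.resize(e,(340,345))]));print(s['contact_force'],s['joint_velocities'].round(4),s['torque'])
E
```

```text
time_s: 24.52
tcp_pos: [0.5925, 0.1962, 0.0901]
ee_rot: [0.993, 0.119, -0.003, 0.001]
contact_force: [-10.1, -2.4, 1.8]
grip_width: 0.035
gripper_force: 71.0
[-10.07586641  -2.40689614   1.82380844] [-0.0003  0.0011  0.0006  0.0002  0.0003 -0.0002  0.0008] [-0.63054499  1.67380823 -0.13593996]
```

View pics/w6.png

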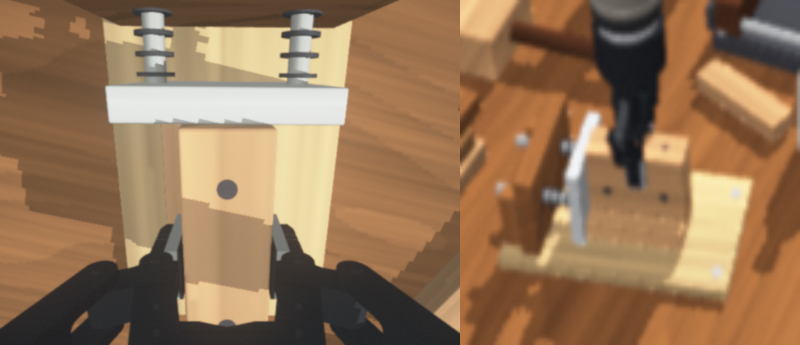

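The rail end is flat on the plate (centre 227 against plate edges 107 and 348), with a push of about 10.3 N and the arm at rest. I'm handing it in.

```bash
python3 -c "
from bench import env
print(env.close_job())"
```

```text
the job is handed in; nothing more can be done
None
```

The job is handed in, and the judge's verdict was not shown: the vise jaw is about 56 mm open, and the gripper holds the rail foot-down and centred on the stop plate, pushing at rest with about 10 N, after 24.5 s.

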